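# Pin up a valve bracket in the marking fixture and fire the stamp

## Task

Mark the aluminium valve bracket in the blue fixture: draw the sprung striker back by its black-knobbed post until the catch holds it by itself, then slide the bracket along the bench onto both locating pins until it sits flush against the blue wall, and then press the red trip pad so that the striker flies onto the bracket's end. Slide the bracket rather than lifting or tipping it, leave it seated on both pins, and do not disturb the tape roll, meter, pliers or oil can.

Things in the scene. Friction and masses are not known exactly. Their poses are not given: they have to be found in the camera images.
- fixture: Blue steel fixture bolted to the bench; place and yaw vary. Origin at bench level on the front face of its upright wall, midway between the two pins; x into the wall (away from the robot), y left along the wall, z up. Wall 66 mm high, y -85 to +100 mm. Striker channel, open on top: y 105 to 200, x -30 to +25, 50 mm high. Collar under the trip pad: 34 mm diameter, 45 high. Bench before the wall is bare.
- pin_left (a point): Tip of the left steel pin, at fixture x -26, y +58 mm, 34 mm above the bench. Both pins stick level out of the wall towards -x: 10 mm diameter over the 14 mm next to the wall, then tapering to 3 mm at the tip.
- pin_right (a point): Tip of the right pin, at fixture x -26, y -58 mm, 34 mm above the bench; same pin.
- bracket: Loose aluminium bracket, about 0.45 kg, on the bench: upright flange 144 wide, 64 high, 10 mm thick, two 12 mm holes; behind it (-x side) a 4 mm floor plate, x -10 to -80, 92 wide, with a 6 mm thick upright cheek on each side (80 mm apart inside, tops 40 mm up); rear open. Origin: underside, middle of the flange's front face; x out of that face, z up. Seated, its frame coincides with the fixture's.
- hole_left (a point): Centre of the flange's left through hole at the front face: bracket x 0, y +58 mm, 34 mm above its underside. Seated, the pin sticks out 16 mm behind the flange, outside the cheeks.
- hole_right (a point): The same for the right hole: bracket x 0, y -58 mm, 34 mm up.
- striker (a joint): Striker draw, m: 0 at rest, grows as it is drawn along the fixture's +y, stop at 0.040; spring back 5 N at 0 to 10 N at 0.040. Drawn to 0.031 or more and let go, a catch holds it at about 0.029. Undrawn it juts into the place of the bracket's flange and bars it from going home. Fired on a seated bracket it rests against the flange's left end at about 0.004 to 0.007.
- striker_nose (a point): Tip of the striker's 12 mm steel rod, which lies along the fixture's y: at fixture x -6 mm, 34 mm above the bench, y +66 mm at rest, +95 mm when cocked.
- striker_post (a point): Centre of the 20 mm black ball on top of the striker's upright post, 105 mm above the bench, at fixture x -6, y +135 mm at rest; moves with the striker. The post below it is 12 mm in diameter and stands free above the channel (from 50 mm up).
- trip_pad (a point): Centre of the top of the red round trip pad, 30 mm diameter, 68 mm above the bench when up, at fixture x -50, y +150 mm. Pressed straight down about 6 mm it frees the striker; stop at 10 mm; takes 2 to 6 N; comes up again by itself.
- sear (a joint): How far the trip pad is pressed, m: 0 up, 0.010 fully down. It also dips by itself while the striker is drawn over the catch, and is up again once the catch holds.
- tape_roll: Bystander: yellow tape roll lying flat, 84 mm diameter, 40 mm high, origin at the centre of its underside; stands right of the lane to the pins.
- meter: Bystander: orange multimeter lying on its back, 150 x 70 mm, 39 mm high, long side along its x axis, origin at the centre of its underside.
- pliers: Bystander: pliers with blue handles lying flat, jaws towards +x; reaches from x -107 to +50 mm, 60 mm wide, 14 mm high; origin near the pivot, on the bench.
- oil_can: Bystander: upright green can, 64 mm diameter, 170 mm high, origin at the centre of its underside.

How it is judged:
On the way, in this order (a step that is already met when the one before it is completed fails the run):
1. the striker is drawn back and held by its catch alone, not by the gripper (value of joint striker between 0.027 and 0.0325 m and contact force between the fingers and striker below 0.3 N), for 0.2 s.
2. the bracket is on both pins, flush against the wall, with the striker still cocked (x of bracket in the frame of fixture above -0.004 m and y of bracket in the frame of fixture between -0.005 and 0.005 m and angle between the x axis of bracket and the x axis of fixture, either way round below 0.05 rad and height (world z) of bracket below 0.005 m and angle between bracket's own z axis and vertical below 0.05 rad and value of joint striker between 0.027 and 0.0325 m), for 0.2 s.
3. the trip pad is pressed (value of joint sear above 0.004 m).
4. the striker has flown onto the end of the seated bracket (value of joint striker between 0.002 and 0.012 m and x of bracket in the frame of fixture above -0.004 m and y of bracket in the frame of fixture between -0.005 and 0.005 m and angle between the x axis of bracket and the x axis of fixture, either way round below 0.05 rad and height (world z) of bracket below 0.005 m and angle between bracket's own z axis and vertical below 0.05 rad), for 0.2 s.
At the end, for the whole second after the job is handed in: The bracket stands on the bench on both pins within 4 mm of flush, 5 mm sideways and 0.05 rad of square, at rest; the striker rests fired against its end (striker joint between 0.002 and 0.012 m), and the trip pad is up again (all of step 4 and linear speed of bracket below 0.01 m/s and value of joint sear below 0.002 m); the robot touches nothing.
It fails at once if the bracket is lifted or tipped off the bench (height (world z) of bracket above 0.012 m or angle between bracket's own z axis and vertical above 0.2 rad).
It fails at once if a bystander is pushed away (over 20 mm) or tipped (distance of any of tape_roll, meter, pliers, oil_can from where it was at the start of the episode above 0.02 m or angle between any of tape_roll, meter, pliers, oil_can's own z axis and vertical above 0.3 rad).
It also fails if it takes over 69 s, if anything falls off the work surface, if the arm or the gripper's body presses on something with over 40 N, if the wrist force passes 120 N, or if a joint passes its speed limit or range.

## Robot

A 7-joint arm with a two-finger parallel gripper is mounted at the origin on the work surface. World frame = base frame: x ahead of the robot, y to its left, z up, the work surface at z = 0. Lengths are in m, angles in rad, forces in N, time in s.
With the tool pointing down it reaches from about 0.4 to 0.925 m from the base axis. Payload 4.1 kg.
Tool frame: the origin (TCP) lies at the very end of the fingers, on their centre line; the grasp point (between the pads) lies 19 mm behind it; y points along the fingers, x is the direction in which the jaws open and shut, and the axes are right-handed (so a half turn about y gives the same grasp; the last joint's range is limited). The gripper opens to 85 mm and grips with 20 to 120 N. Pads are 22 mm wide; open, the fingers measure 114 mm over their backs; the gripper's body (76 mm by 85 mm) begins 54 mm behind the grasp point. The pads swing forward as they close: fully open they stand 13 mm farther back than shut.
Start: joints at [-1.28, 0.398, 0.045, 1.537, -0.019, 1.207, -0.051], TCP at [0.247, 0.601, 0.231] pointing down, gripper open.
Joint ranges: [-2.82, 2.82], [-0.49, 2.23], [-1.37, 1.46], [0, 2.46], [-1.36, 4.5], [0.23, 2], [-2.94, 2.94]. Speed limits (rad/s): [2.57, 2.57, 3.14, 3.14, 3.14, 3.14, 3.14].

## Interface

Orientations are given as a unit quaternion [w, x, y, z].
In Python, from rig import r, imaging gives the robot as it stands.
- The arm moves only by the tool apply_moves, never from a script. Its argument "series" is a list of rows, each an object with "delta_pos": the shift along the tool's x, y, z in units of 0.75 m (1.0 is 0.75 m), a list of three; "yaw": the turn about the tool's y in units of 0.5 rad (1.0 is 0.5 rad); "gripper": the opening, from 0 (shut) to 1 (fully open). In form: [{"delta_pos": [tx, ty, tz], "yaw": yaw, "gripper": gripper}, ...]. A call has 1 to 20 rows; each row is the pose to reach, as a shift and turn from the pose measured when the call began, along the tool's axes at that moment; what a row does not reach only later rows make up. A row lasts 1/8 s, in which the tool goes at most 62.5 mm and 10.7 degrees, less where a joint would pass 70% of its speed; a pose out of reach is approached as far as the arm can. A call with a number of a shift or a turn outside -1 to 1 is refused whole. A call with a gripper value outside its range is refused whole. The fingers move at their own pace and stop on an object; the grip force is fixed at half the most. Time passes only in rows, so rows that repeat a pose let the fingers close. It gives the time, the measured TCP pose, the force and the opening at its end, in the units of the state.
- r.get_obs(): the state, without advancing time (a new reading comes with each control period).
- imaging.grab_frame(name): name is "side" or "top" or "wrist"; returns a dict with "img" (400x640x3 uint8, red, green, blue), "fx", "fy", "cx", "cy" (pixels), "R" (3x3) and "t" (3): a world point X has camera coordinates R X + t. Camera axes: x right, y down, z forward; pixel columns grow to the right and rows downward; lengths in m; the calibration is good to about 2 mm. The wrist camera is an equidistant fisheye: a pixel r from the principal point sees the ray r / f radians off the axis. A picture is of the moment at which its call begins. There is no depth.
- r.sign_off(): hands the job in, once; it reports no verdict.
The state is a dict: "t": time; "joints": joint angles; "dq": joint speeds; "joint_efforts": joint torques, N m; "ee_pos": TCP position; "tcp_rot": TCP orientation; "force": force on the tool from outside, world axes, zero at the start; "moment": the same for the moment, N m; "gripper_width": finger opening in m.
Only numpy, scipy, OpenCV 4.12 (cv2) and the standard library are available. Lean on these libraries where they do the work, as an engineer would, in place of code of your own. Each camera call takes 0.05 s, during which the arm holds its last target. There are 200 camera calls.

## Working session

There is one attempt and no reset: what is moved stays moved. The work goes in short steps, Python scripts to look and compute and a tool call to move; the robot and the scene stay as the last step left them, time stands still between calls to the robot, and variables do not carry over. Pictures are saved under pics/ and viewed, about 8 in all and at most 12, crops included, and the job is handed in when it is done.

Besides the shell and the picture viewer there is one more tool, called after ">>>" as a command line: name --argument value ..., lists and objects as JSON in quotes. apply_moves: Moves the arm, as the interface text tells. Shifts and turns lie within -1 to 1; 1 stands for 0.75 m of shift or 0.5 rad of turn. Its arguments: {"type":"object","properties":{"series":{"type":"array","items":{"type":"object","properties":{"delta_pos":{"type":"array","items":{"type":"number"}},"yaw":{"type":"number"},"gripper":{"type":"number"}}}}},"required":["series"]}

```bash
ls; mkdir -p pics
python3 - <<'E'
from rig import r, imaging
import cv2,numpy as np
o=r.get_obs();print({k:np.round(v,4).tolist() for k,v in o.items()})
for n in("side","top","wrist"):
    f=imaging.grab_frame(n);cv2.imwrite(f"pics/{n}0.png",f["img"][:,:,::-1])
    np.savez(f"pics/{n}0.npz",**f)
    print(n,f["fx"],f["fy"],f["cx"],f["cy"],np.round(f["R"],3).tolist(),np.round(f["t"],3).tolist(), np.round(-f["R"].T@f["t"],3))
E
```

```text
pics
{'t': 0.0, 'joints': [-1.28, 0.3992, 0.045, 1.5379, -0.0187, 1.2069, -0.0507], 'dq': [0.0012, -0.0008, -0.0014, -0.0, -0.0001, 0.0005, 0.0002], 'joint_efforts': [0.0003, -47.5116, 1.3645, -25.4218, 0.0115, 0.0096, 0.0], 'ee_pos': [0.2467, 0.6006, 0.2302], 'tcp_rot': [-0.5869, 0.5878, 0.3932, -0.3943], 'force': [-0.2536, -1.317, 0.3904], 'moment': [-0.0178, 0.0473, 0.0008], 'gripper_width': 0.0856}
side 378.079145357121 378.079145357121 321.41487293894943 203.78262676628393 [[-0.976, -0.217, -0.018], [-0.155, 0.752, -0.64], [0.153, -0.622, -0.768]] [0.532, 0.215, 0.796] [0.431 0.449 0.759]
top 365.51591174028016 365.51591174028016 317.0848111049087 198.03767684445265 [[-0.025, -1.0, -0.015], [-0.984, 0.027, -0.174], [0.175, 0.01, -0.985]] [-0.079, 0.578, 0.68] [ 0.448 -0.101  0.77 ]
wrist 309.70691628693146 309.70691628693146 313.2369109641957 196.57383764721098 [[0.38, 0.925, -0.002], [0.881, -0.361, 0.306], [0.282, -0.118, -0.952]] [-0.649, -0.039, 0.379] [0.174 0.631 0.372]
```

View pics/top0.png

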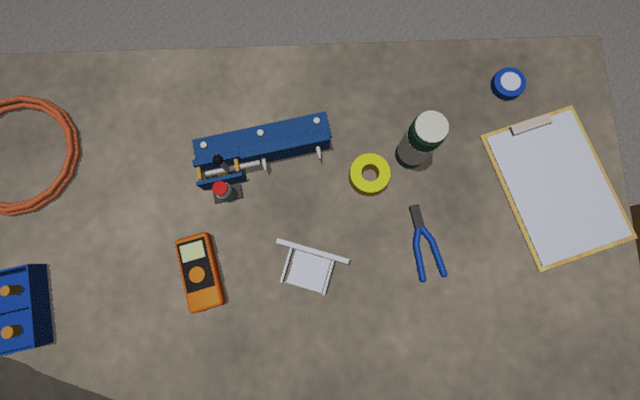

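View pics/side0.png

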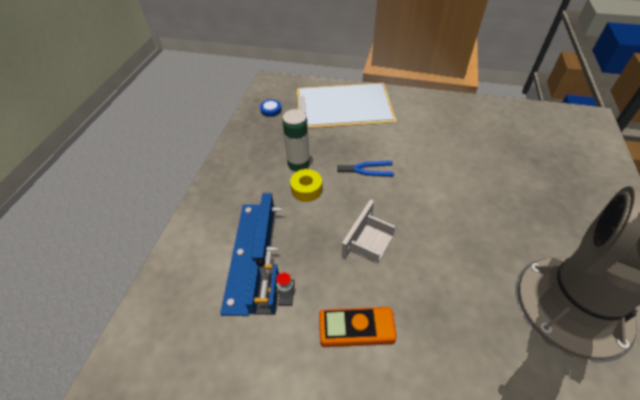

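Top view: fixture spans about (195–330, 115–190), red pad (222,189), bracket flange (277,240)–(349,262), tape roll (370,174), and meter (200,272). Side view agrees. I'll zoom in on both.

```bash
cat > h.py <<'E'
import numpy as np,cv2
from rig import r,imaging
def load(n): return dict(np.load(f"pics/{n}.npz"))
def grab(n,name):
    f=imaging.grab_frame(n);np.savez(f"pics/{name}.npz",**f);cv2.imwrite(f"pics/{name}.png",f["img"][:,:,::-1]);return f
def ray(f,u,v):
    return -f["R"].T@f["t"], f["R"].T@np.array([(u-f["cx"])/f["fx"],(v-f["cy"])/f["fy"],1.])
def fray(f,u,v): # fisheye
    d=np.array([u-f["cx"],v-f["cy"]])/f["fx"];a=np.linalg.norm(d)
    return -f["R"].T@f["t"], f["R"].T@np.array([*(d/max(a,1e-9)*np.sin(a)),np.cos(a)])
def onz(cr,z): c,d=cr; return c+d*(z-c[2])/d[2]
def tri(*rs):
    A=np.zeros((3,3));b=np.zeros(3)
    for c,d in rs:
        d=d/np.linalg.norm(d);P=np.eye(3)-np.outer(d,d);A+=P;b+=P@c
    return np.linalg.solve(A,b)
def proj(f,X,fish=False):
    c=f["R"]@np.asarray(X)+f["t"]
    if fish:
        a=np.arctan2(np.hypot(c[0],c[1]),c[2]);n=c[:2]/np.hypot(c[0],c[1]);return n*a*f["fx"]+[f["cx"],f["cy"]]
    return c[:2]/c[2]*f["fx"]+[f["cx"],f["cy"]]
def crop(name,x0,y0,x1,y1,s,out):
    im=cv2.imread(f"pics/{name}.png")[y0:y1,x0:x1];im=cv2.resize(im,None,fx=s,fy=s,interpolation=cv2.INTER_CUBIC)
    for x in range((x0//20+1)*20,x1,20):
        cv2.line(im,((x-x0)*s,0),((x-x0)*s,6),(0,255,255),1);cv2.putText(im,str(x),((x-x0)*s-9,16),0,.35,(0,255,255),1)
    for y in range((y0//20+1)*20,y1,20):
        cv2.line(im,(0,(y-y0)*s),(6,(y-y0)*s),(0,255,255),1);cv2.putText(im,str(y),(8,(y-y0)*s+4),0,.35,(0,255,255),1)
    cv2.imwrite(f"pics/{out}.png",im)
def red(im):
    h=cv2.cvtColor(im,cv2.COLOR_RGB2HSV);return (((h[...,0]<6)|(h[...,0]>174))&(h[...,1]>170)&(h[...,2]>90)).astype(np.uint8)
E
python3 - <<'E'
from h import *
crop("top0",170,105,360,305,3,"c_top");crop("side0",210,180,410,350,4,"c_side")
for n in("top0","side0"):
    f=load(n);k,l,s,c=cv2.connectedComponentsWithStats(red(f["img"]))
    print(n,[(s[i].tolist(),c[i].round(1).tolist()) for i in range(1,k) if s[i,4]>20])
E
```

```text
top0 [([212, 181, 15, 14, 166], [219.2, 187.4])]
side0 [([277, 273, 14, 12, 135], [283.2, 278.4])]
```

View pics/c_top.png

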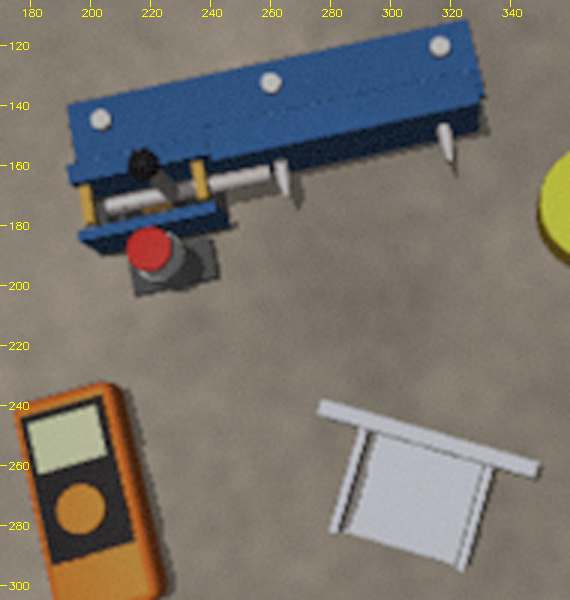

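View pics/c_side.png

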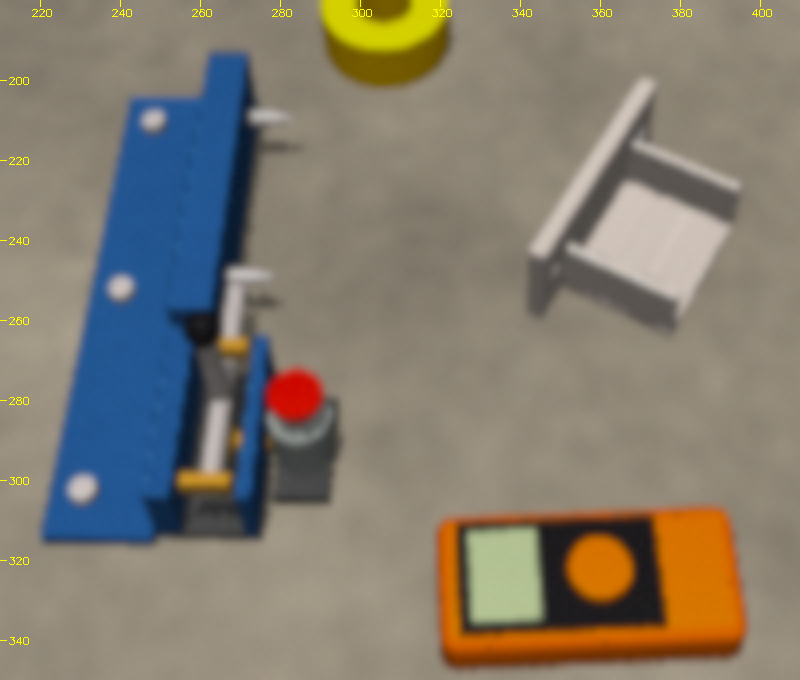

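Pins, knob, pad and bracket flange all show clearly. Triangulating them from both views.

Run:
```python
from h import *
T=load("top0");S=load("side0");np.set_printoptions(precision=4,suppress=True)
P={"pad":((219.2,187.4),(283.2,278.4),.068),"knob":((218,159.7),(260.3,261.8),.105),"pinR":((319.7,159),(282.8,209.8),.034),"pinL":((266.7,169.7),(277.8,248.5),.034),
"bFL":((277.8,238.3),(343,242),.064),"bFR":((350,258.8),(371.5,199.5),.064)}
W={}
for k,(a,b,z) in P.items():
    print(k,tri(ray(T,*a),ray(S,*b)),"top",onz(ray(T,*a),z)[:2],"side",onz(ray(S,*b),z)[:2]);W[k]=(onz(ray(T,*a),z)+onz(ray(S,*b),z))[:2]/2
M={"pad":(-50,150),"knob":(-6,135),"pinR":(-26,-58),"pinL":(-26,58)}
A=np.array([M[k] for k in M])/1e3;B=np.array([W[k] for k in M])
ca,cb=A.mean(0),B.mean(0);H=(A-ca).T@(B-cb);th=np.arctan2(H[0,1]-H[1,0],H[0,0]+H[1,1])
R=np.array([[np.cos(th),-np.sin(th)],[np.sin(th),np.cos(th)]]);t=cb-R@ca
print("fixture",t,th,"res mm",(B-(A@R.T+t))*1e3)
l,rr=W["bFL"],W["bFR"];d=l-rr;print("bracket",(l+rr)/2,np.arctan2(-d[0],d[1]),np.linalg.norm(d),"in fixture",R.T@((l+rr)/2-t))
c=T
h=cv2.cvtColor(T["img"],cv2.COLOR_RGB2HSV);m=((h[...,0]>24)&(h[...,0]<34)&(h[...,1]>150)).astype(np.uint8);k,lb,s,c=cv2.connectedComponentsWithStats(m);i=1+s[1:,4].argmax();print("tape",onz(ray(T,*c[i]),.035), "infix",R.T@(onz(ray(T,*c[i]),.035)[:2]-t))
```

```text
pad [0.6006 0.0985 0.0669] top [0.5992 0.0981] side [0.6015 0.099 ]
knob [0.6464 0.0913 0.1045] top [0.6447 0.091 ] side [0.6478 0.0914]
pinR [ 0.6629 -0.101   0.0329] top [ 0.6611 -0.1011] side [ 0.664  -0.1004]
pinL [0.6429 0.0099 0.032 ] top [0.6413 0.0095] side [0.6434 0.011 ]
bFL [ 0.4975 -0.0163  0.0646] top [ 0.4967 -0.0163] side [ 0.4984 -0.0168]
bFR [ 0.454  -0.1538  0.0617] top [ 0.4543 -0.1536] side [ 0.4535 -0.1517]
fixture [ 0.6777 -0.0401] 0.1875916987493241 res mm [[-0.2394  0.632 ]
 [-0.3374 -0.1473]
 [-0.4164  1.2309]
 [ 0.9931 -1.7156]]
bracket [ 0.4757 -0.0846] -0.31019533498393864 0.14293866501667868 in fixture [-0.2067 -0.006 ]
tape [ 0.6282 -0.2029  0.035 ] infix [-0.079  -0.1507]
```

```bash
cat >> h.py <<'E'
from scipy.spatial.transform import Rotation as Ro
FT,FY=np.array([.6777,-.0401]),.1876
def fx(x,y,z,t=FT,th=FY): c,s=np.cos(th),np.sin(th);return np.array([t[0]+c*x-s*y,t[1]+s*x+c*y,z])
def infix(p): c,s=np.cos(FY),np.sin(FY);d=np.asarray(p)[:2]-FT;return np.array([c*d[0]+s*d[1],-s*d[0]+c*d[1]])
def tool():
    o=r.get_obs();q=o["tcp_rot"];return o,Ro.from_quat([q[1],q[2],q[3],q[0]]).as_matrix()
def go(targets,jaw):
    """targets world points; jaw: heading (rad) of jaw line, mod pi"""
    o,M=tool();h=np.arctan2(M[1,0],M[0,0]);d=(jaw-h+np.pi/2)%np.pi-np.pi/2
    # turn about tool y (down): +turn lowers world heading
    print("t",round(o["t"],2),"pos",o["ee_pos"].round(4),"infix",infix(o["ee_pos"]).round(4),"w",round(o["gripper_width"],4),"F",o["force"].round(2),"head",round(h,3),"tooly",M[:,1].round(3),"J7",round(o["joints"][6],2))
    print("yaw units",round(-d/.5*np.sign(-M[2,1]),3))
    for p in targets: print(np.round(p,4),"delta",(M.T@(np.asarray(p)-o["ee_pos"])/.75).round(4).tolist())
E
python3 - <<'E'
from h import *
p=fx(-.006,.135,.2);go([p,[p[0],p[1],.072]],FY+np.pi/2)
E
```

```text
t 0.15 pos [0.2468 0.6008 0.2305] infix [-0.3038  0.71  ] w 0.0851 F [-0.16 -0.23  0.32] head 1.181 tooly [-0.    -0.001 -1.   ] J7 -0.05
yaw units -1.155
[0.6466 0.0914 0.2   ] delta [-0.4257, 0.0414, -0.7512]
[0.6466 0.0914 0.072 ] delta [-0.4254, 0.2121, -0.7511]
```

>>> apply_moves --series '[{"delta_pos": [-0.43,0.041,-0.751],"yaw": -1.0,"gripper": 0.5},{"delta_pos": [-0.426,0.041,-0.751],"yaw": -1.0,"gripper": 0.5},{"delta_pos": [-0.426,0.041,-0.751],"yaw": -1.0,"gripper": 0.5},{"delta_pos": [-0.426,0.041,-0.751],"yaw": -1.0,"gripper": 0.5},{"delta_pos": [-0.426,0.041,-0.751],"yaw": -1.0,"gripper": 0.5},{"delta_pos": [-0.426,0.041,-0.751],"yaw": -1.0,"gripper": 0.5},{"delta_pos": [-0.426,0.041,-0.751],"yaw": -1.0,"gripper": 0.5},{"delta_pos": [-0.426,0.041,-0.751],"yaw": -1.0,"gripper": 0.5},{"delta_pos": [-0.426,0.041,-0.751],"yaw": -1.0,"gripper": 0.5},{"delta_pos": [-0.426,0.041,-0.751],"yaw": -1.0,"gripper": 0.5},{"delta_pos": [-0.426,0.041,-0.751],"yaw": -1.0,"gripper": 0.5},{"delta_pos": [-0.426,0.041,-0.751],"yaw": -1.0,"gripper": 0.5},{"delta_pos": [-0.426,0.041,-0.751],"yaw": -1.0,"gripper": 0.5},{"delta_pos": [-0.426,0.041,-0.751],"yaw": -1.0,"gripper": 0.5}]'

```text
t: 1.9
ee_pos: [0.6456, 0.0936, 0.2003]
tcp_rot: [0.471, -0.471, -0.527, 0.528]
force: [-0.4, -0.2, -0.1]
gripper_width: 0.0427
```

Run:
```python
from h import *
p=fx(-.006,.135,.2);go([p,[p[0],p[1],.072],fx(-.006,.155,.072),fx(-.006,.18,.072)],FY+np.pi/2)
f=grab("wrist","w1");print(proj(f,fx(-.006,.135,.105),True),proj(f,fx(-.026,.058,.034),True),proj(f,fx(-.05,.15,.068),True))
k,l,s,c=cv2.connectedComponentsWithStats(red(f["img"]));print([c[i].round(1) for i in range(1,k) if s[i,4]>60])
```

```text
t 1.9 pos [0.6456 0.0936 0.2003] infix [-0.0066  0.1374] w 0.0427 F [-0.4  -0.15 -0.11] head 1.684 tooly [-0.001 -0.    -1.   ] J7 1.56
yaw units -0.148
[0.6466 0.0914 0.2   ] delta [-0.0031, 0.0005, -0.001]
[0.6466 0.0914 0.072 ] delta [-0.0031, 0.1711, -0.0012]
[0.6429 0.1111 0.072 ] delta [0.0235, 0.1711, 0.0008]
[0.6382 0.1356 0.072 ] delta [0.0568, 0.1711, 0.0032]
[310.12478951 200.87019174] [235.36676145 165.93669568] [323.64321158 139.44623434]
[array([324.1, 140.2])]
```

View pics/w1.png

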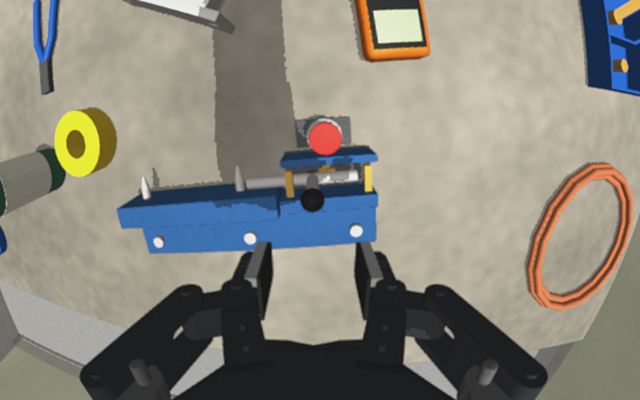

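Pad predicted at (323.6,139.4) and seen at (324,140); knob at (312,200), so the fixture pose is confirmed. The open fingers straddle the post line, so I'll descend and draw.

>>> apply_moves --series '[{"delta_pos": [-0.003,0.0,-0.001],"yaw": -0.148,"gripper": 0.5},{"delta_pos": [-0.003,0.08,-0.001],"yaw": -0.148,"gripper": 0.5},{"delta_pos": [-0.003,0.153,-0.001],"yaw": -0.148,"gripper": 0.5},{"delta_pos": [-0.003,0.153,-0.001],"yaw": -0.148,"gripper": 0.5},{"delta_pos": [0.01,0.153,0.0],"yaw": -0.148,"gripper": 0.5},{"delta_pos": [0.02,0.153,0.0],"yaw": -0.148,"gripper": 0.5},{"delta_pos": [0.03,0.153,0.001],"yaw": -0.148,"gripper": 0.5},{"delta_pos": [0.04,0.153,0.002],"yaw": -0.148,"gripper": 0.5},{"delta_pos": [0.05,0.153,0.003],"yaw": -0.148,"gripper": 0.5},{"delta_pos": [0.057,0.153,0.003],"yaw": -0.148,"gripper": 0.5},{"delta_pos": [0.057,0.153,0.003],"yaw": -0.148,"gripper": 0.5}]'

```text
t: 3.32
ee_pos: [0.6412, 0.1311, 0.0885]
tcp_rot: [0.449, -0.454, -0.544, 0.544]
force: [1.9, -8.2, 1.3]
gripper_width: 0.0428
```

Run:
```python
from h import *
go([fx(-.006,.182,.085),fx(-.006,.164,.085),fx(-.006,.164,.2)],FY+np.pi/2)
f=grab("side","s1");print(proj(f,fx(-.006,.169,.105)))
crop("s1",210,180,410,350,4,"c_s1")
```

```text
t 3.33 pos [0.6412 0.1311 0.0885] infix [-0.0039  0.175 ] w 0.0428 F [ 1.9  -8.21  1.29] head 1.756 tooly [ 0.005 -0.006 -1.   ] J7 1.58
yaw units -0.005
[0.6379 0.1376 0.085 ] delta [0.0093, 0.0045, 0.0028]
[0.6412 0.1199 0.085 ] delta [-0.0147, 0.0047, 0.0027]
[0.6412 0.1199 0.2   ] delta [-0.0156, -0.1486, 0.0021]
[258.54287483 277.0375247 ]
```

View pics/c_s1.png

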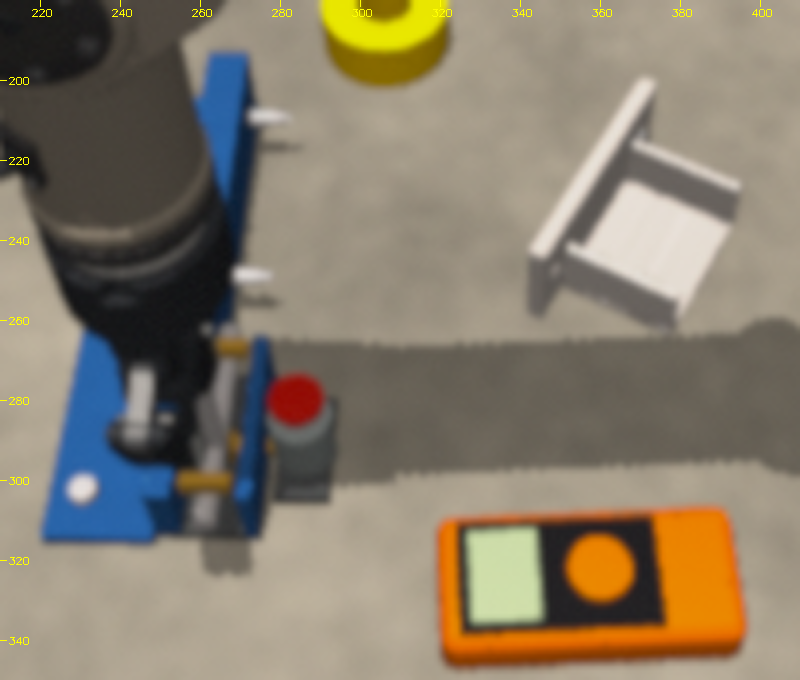

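The nose is drawn most of the way (force 8.4 N, about 27–29 mm). A bit more, then back off.

>>> apply_moves --series '[{"delta_pos": [0.01,0.0,0.002],"yaw": 0,"gripper": 0.5},{"delta_pos": [0.016,0.0,0.003],"yaw": 0,"gripper": 0.5},{"delta_pos": [0.017,0.0,0.003],"yaw": 0,"gripper": 0.5},{"delta_pos": [0.017,0.0,0.003],"yaw": 0,"gripper": 0.5}]'

```text
t: 3.88
ee_pos: [0.6391, 0.1385, 0.0901]
tcp_rot: [0.447, -0.458, -0.543, 0.544]
force: [3.1, -7.9, -4.0]
gripper_width: 0.0424
```

Run:
```python
from h import *
go([fx(-.006,.188,.085),fx(-.006,.164,.085),fx(-.006,.164,.2)],FY+np.pi/2)
```

```text
t 3.88 pos [0.6391 0.1385 0.0901] infix [-0.0046  0.1827] w 0.0424 F [ 3.14 -7.86 -4.02] head 1.753 tooly [ 0.01  -0.011 -1.   ] J7 1.56
yaw units -0.01
[0.6367 0.1435 0.085 ] delta [0.0071, 0.0066, 0.0019]
[0.6412 0.1199 0.085 ] delta [-0.0249, 0.007, 0.0017]
[0.6412 0.1199 0.2   ] delta [-0.0268, -0.1463, 0.0005]
```

>>> apply_moves --series '[{"delta_pos": [-0.012,0.0,0.001],"yaw": 0,"gripper": 0.5},{"delta_pos": [-0.024,0.0,0.001],"yaw": 0,"gripper": 0.5},{"delta_pos": [-0.024,0.0,0.001],"yaw": 0,"gripper": 0.5},{"delta_pos": [-0.024,0.0,0.001],"yaw": 0,"gripper": 0.5},{"delta_pos": [-0.025,-0.07,0.001],"yaw": 0,"gripper": 0.5},{"delta_pos": [-0.027,-0.146,0.0],"yaw": 0,"gripper": 0.5},{"delta_pos": [-0.027,-0.146,0.0],"yaw": 0,"gripper": 0.5}]'

```text
t: 4.75
ee_pos: [0.6452, 0.1214, 0.206]
tcp_rot: [-0.445, 0.459, 0.547, -0.541]
force: [0.2, 0.7, 0.6]
gripper_width: 0.0422
```

Run:
```python
from h import *
B=np.array([.4757,-.0846]);by=-.3102
b=lambda x,y,z:fx(x,y,z,B,by)
go([b(-.04,0,.2),b(-.04,0,.02)],by+np.pi/2)
f=grab("wrist","w2");
for d in(0,.029,.036): print(d,proj(f,fx(-.006,.135+d,.105),True),proj(f,fx(-.006,.066+d,.034),True))
crop("w2",220,110,400,230,4,"c_w2")
```

```text
t 4.75 pos [0.6452 0.1214 0.206 ] infix [-0.0018  0.1647] w 0.0422 F [0.19 0.72 0.61] head 1.754 tooly [ 0.021 -0.007 -1.   ] J7 1.57
yaw units 0.987
[ 0.4376 -0.0724  0.2   ] delta [-0.2034, 0.004, 0.3194]
[ 0.4376 -0.0724  0.02  ] delta [-0.2008, 0.2439, 0.3241]
0 [278.15013739 190.60548812] [222.66614281 170.51416393]
0.029 [313.44314334 190.56894433] [248.74671774 170.10315858]
0.036 [322.01128764 190.56791969] [255.20760913 170.02141575]
```

View pics/c_w2.png

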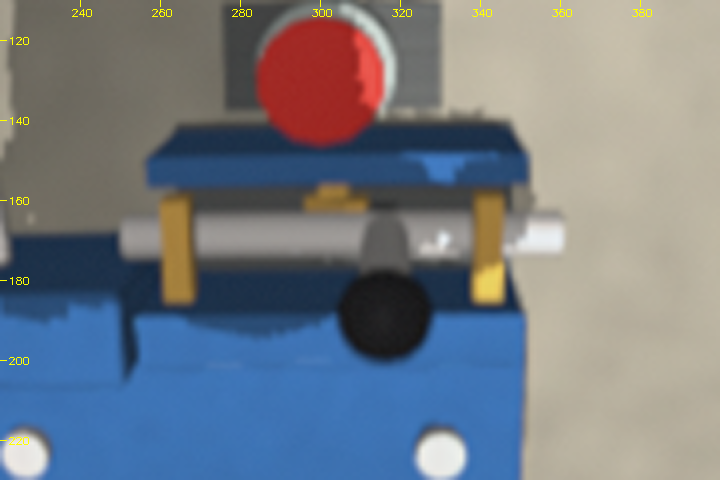

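Striker is cocked: knob at (315.5,188), nose at 250 px, both matching a draw of 0.029. Now over to the bracket.

>>> apply_moves --series '[{"delta_pos": [-0.203,0.004,0.319],"yaw": 0.987,"gripper": 0.5},{"delta_pos": [-0.203,0.004,0.319],"yaw": 0.987,"gripper": 0.5},{"delta_pos": [-0.203,0.004,0.319],"yaw": 0.987,"gripper": 0.5},{"delta_pos": [-0.203,0.004,0.319],"yaw": 0.987,"gripper": 0.5},{"delta_pos": [-0.203,0.004,0.319],"yaw": 0.987,"gripper": 0.5},{"delta_pos": [-0.203,0.004,0.319],"yaw": 0.987,"gripper": 0.5},{"delta_pos": [-0.203,0.004,0.319],"yaw": 0.987,"gripper": 0.5}]'

```text
t: 5.68
ee_pos: [0.436, -0.0712, 0.1977]
tcp_rot: [-0.565, 0.576, 0.42, -0.415]
force: [0.1, 0.6, -0.2]
gripper_width: 0.0431
```

Run:
```python
from h import *
B=np.array([.4757,-.0846]);by=-.3102
b=lambda x,y,z:fx(x,y,z,B,by)
go([b(-.04,0,.2),b(-.04,0,.02)],by+np.pi/2)
f=grab("wrist","w3");
for q in((0,.072,.064),(0,-.072,.064),(-.08,.04,.04),(-.08,-.04,.04),(-.08,.046,.04),(-.08,-.046,.04)): print(q,proj(f,b(*q),True).round(1))
crop("w3",170,60,460,280,2,"c_w3")
```

```text
t 5.67 pos [ 0.436  -0.0712  0.1977] infix [-0.2433  0.0146] w 0.0431 F [ 0.11  0.59 -0.24] head 1.262 tooly [ 0.015 -0.008 -1.   ] J7 1.34
yaw units 0.004
[ 0.4376 -0.0724  0.2   ] delta [-0.0009, -0.0031, -0.0026]
[ 0.4376 -0.0724  0.02  ] delta [-0.0001, 0.2369, 0.0014]
(0, 0.072, 0.064) [386.  225.7]
(0, -0.072, 0.064) [240.  225.2]
(-0.08, 0.04, 0.04) [354.4 140.1]
(-0.08, -0.04, 0.04) [272.1 139.9]
(-0.08, 0.046, 0.04) [360.5 140.2]
(-0.08, -0.046, 0.04) [266. 140.]
```

View pics/c_w3.png

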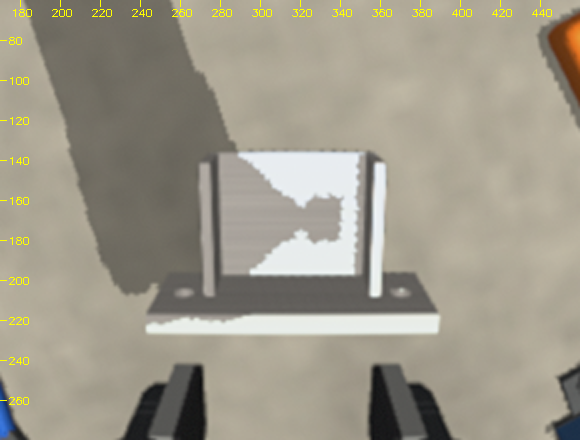

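Bracket is where predicted, within about 2 px (flange edge at row 226, ends at columns 243 and 389). Lowering between the cheeks.

>>> apply_moves --series '[{"delta_pos": [0.001,0.06,0.0],"yaw": 0.004,"gripper": 0.5},{"delta_pos": [0.001,0.13,0.001],"yaw": 0.004,"gripper": 0.5},{"delta_pos": [0.001,0.18,0.001],"yaw": 0.004,"gripper": 0.5},{"delta_pos": [0.001,0.22,0.001],"yaw": 0.004,"gripper": 0.5},{"delta_pos": [0.001,0.242,0.001],"yaw": 0.004,"gripper": 0.5},{"delta_pos": [0.001,0.242,0.001],"yaw": 0.004,"gripper": 0.5}]'

```text
t: 6.48
ee_pos: [0.438, -0.0707, 0.0147]
tcp_rot: [-0.566, 0.576, 0.419, -0.416]
force: [1.1, 0.1, 0.6]
gripper_width: 0.0427
```

Run:
```python
from h import *
B=np.array([.4757,-.0846]);by=-.3102
b=lambda x,y,z:fx(x,y,z,B,by)
go([b(-.021,.001,.016),b(-.015,.001,.016)],by+np.pi/2)
o,M=tool();print(M.round(3))
```

```text
t 6.47 pos [ 0.438  -0.0707  0.0147] infix [-0.2412  0.0146] w 0.0427 F [1.12 0.06 0.57] head 1.263 tooly [ 0.011 -0.009 -1.   ] J7 1.53
yaw units 0.005
[ 0.456  -0.0772  0.016 ] delta [-0.001, -0.0014, -0.0255]
[ 0.4617 -0.0791  0.016 ] delta [-0.001, -0.0012, -0.0335]
[[ 0.303  0.011 -0.953]
 [ 0.953 -0.009  0.303]
 [-0.005 -1.    -0.014]]
```

Run:
```python
from h import *
o,M=tool();h=np.arctan2(M[1,0],M[0,0])
B=np.array([.4757,-.0846]);by=-.3102
E=fx(-.042,0,0)[:2]
rows=[]
for s in np.r_[-.06,0,np.linspace(0,1,15)[1:]]:
    if s<=0: p=fx(-.021+s*.1,.001,.014,B,by);yw=by
    else:
        ss=min(s/.85,1);yw=by+(FY-by)*ss;p=fx(-.021,.0007,.014,B+(E-B)*s,yw)
    rows.append(((M.T@(p-o["ee_pos"])/.75).round(3).tolist(),round(-(yw+np.pi/2-h)/.5,3)))
for q in rows:print(q)
```

```text
([-0.001, 0.001, -0.017], np.float64(0.005))
([-0.001, 0.001, -0.025], np.float64(0.005))
([0.005, 0.001, -0.039], np.float64(-0.079))
([0.012, 0.002, -0.053], np.float64(-0.163))
([0.019, 0.002, -0.066], np.float64(-0.246))
([0.026, 0.002, -0.08], np.float64(-0.33))
([0.033, 0.002, -0.094], np.float64(-0.414))
([0.039, 0.002, -0.107], np.float64(-0.497))
([0.046, 0.002, -0.121], np.float64(-0.581))
([0.053, 0.003, -0.135], np.float64(-0.665))
([0.06, 0.003, -0.149], np.float64(-0.748))
([0.067, 0.003, -0.163], np.float64(-0.832))
([0.074, 0.003, -0.177], np.float64(-0.916))
([0.081, 0.003, -0.191], np.float64(-0.991))
([0.089, 0.003, -0.204], np.float64(-0.991))
([0.097, 0.003, -0.218], np.float64(-0.991))
```

>>> apply_moves --series '[{"delta_pos": [-0.001,0.001,0.0],"yaw": 0,"gripper": 0.55},{"delta_pos": [-0.001,0.001,-0.017],"yaw": 0.005,"gripper": 0.55},{"delta_pos": [-0.001,0.001,-0.025],"yaw": 0.005,"gripper": 0.55},{"delta_pos": [0.005,0.001,-0.039],"yaw": -0.079,"gripper": 0.55},{"delta_pos": [0.012,0.001,-0.053],"yaw": -0.163,"gripper": 0.55},{"delta_pos": [0.019,0.001,-0.066],"yaw": -0.246,"gripper": 0.55},{"delta_pos": [0.026,0.001,-0.08],"yaw": -0.33,"gripper": 0.55},{"delta_pos": [0.033,0.001,-0.094],"yaw": -0.414,"gripper": 0.55},{"delta_pos": [0.039,0.002,-0.107],"yaw": -0.497,"gripper": 0.55},{"delta_pos": [0.046,0.002,-0.121],"yaw": -0.581,"gripper": 0.55},{"delta_pos": [0.053,0.002,-0.135],"yaw": -0.665,"gripper": 0.55},{"delta_pos": [0.06,0.002,-0.149],"yaw": -0.748,"gripper": 0.55},{"delta_pos": [0.067,0.002,-0.163],"yaw": -0.832,"gripper": 0.55},{"delta_pos": [0.074,0.002,-0.177],"yaw": -0.916,"gripper": 0.55},{"delta_pos": [0.081,0.002,-0.191],"yaw": -0.991,"gripper": 0.55},{"delta_pos": [0.089,0.002,-0.204],"yaw": -0.991,"gripper": 0.55},{"delta_pos": [0.097,0.002,-0.218],"yaw": -0.991,"gripper": 0.55}]'

```text
t: 8.6
ee_pos: [0.6165, -0.0507, 0.015]
tcp_rot: [-0.446, 0.456, 0.545, -0.545]
force: [-1.5, -0.7, -1.6]
gripper_width: 0.0468
```

Run:
```python
from h import *
go([fx(-.063,0,.014),fx(-.021,0,.014)],FY+np.pi/2)
f=grab("wrist","w4");t=grab("top","t4");s=grab("side","s4")
for x in(-.045,):
  for q in((x,.072,.064),(x,-.072,.064)): print(q,proj(f,fx(*q),True).round(1),proj(t,fx(*q)).round(1),proj(s,fx(*q)).round(1))
crop("s4",220,180,360,320,4,"a");crop("t4",190,110,340,250,4,"b")
a,b=cv2.imread("pics/a.png"),cv2.imread("pics/b.png");c=np.zeros((560,1160,3),np.uint8);c[:,:560]=a;c[:,560:]=b;cv2.imwrite("pics/c4.png",cv2.resize(c,(800,386),interpolation=cv2.INTER_AREA))
```

```text
t 8.6 pos [ 0.6165 -0.0507  0.015 ] infix [-0.0621  0.001 ] w 0.0468 F [-1.46 -0.71 -1.61] head 1.759 tooly [ 0.011 -0.009 -1.   ] J7 1.9
yaw units 0.0
[ 0.6158 -0.0518  0.014 ] delta [-0.0013, 0.0013, 0.0012]
[ 0.6571 -0.044   0.014 ] delta [-0.0013, 0.0019, -0.0548]
(-0.045, 0.072, 0.064) [469.4 338.2] [258.1 176.5] [285.1 247.1]
(-0.045, -0.072, 0.064) [151.5 334.7] [328.9 161.4] [290.5 197.3]
```

View pics/c4.png

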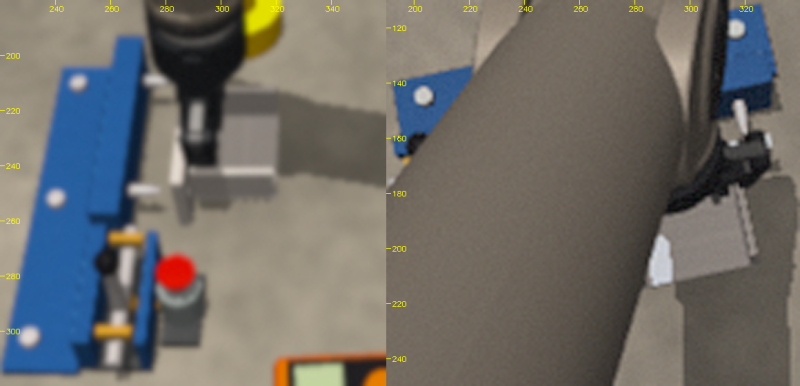

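Run:
```python
from h import *
crop("s4",260,198,335,243+5,7,"a")
a=cv2.imread("pics/a.png");b=cv2.imread("pics/w4.png")[215:400,80:540];b=cv2.resize(b,(600,241))
c=np.zeros((a.shape[0]+241,600,3),np.uint8);c[:a.shape[0],:a.shape[1]]=a;c[a.shape[0]:]=b;print(a.shape);cv2.imwrite("pics/c5.png",c)
```

```text
(350, 525, 3)
```

View pics/c5.png

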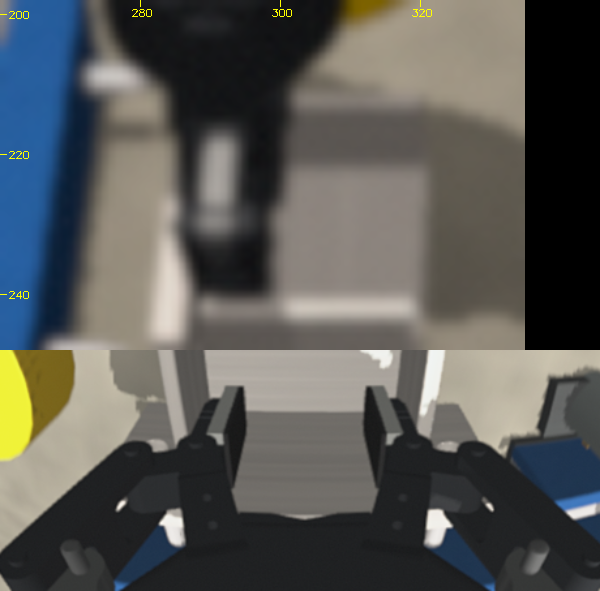

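Run:
```python
from h import *
s=load("s4")
for u in((281.4,246.4),(286.3,246.4)): print(infix(onz(ray(s,*u),.064)).round(4))
s0=load("side0");print(infix(onz(ray(s0,277.8,248.5),.034)).round(4))
# cheek symmetry: left cheek top outer edge, right cheek top outer edge, floor
for u in((319.3,243),(302,243)): print(infix(onz(ray(s,*u),.040)).round(4))
```

```text
[-0.0368  0.0704]
[-0.0476  0.0702]
[-0.0242  0.0566]
[-0.1185  0.0439]
[-0.0791  0.0446]
```

Measured bracket: front face at fixture x ≈ -0.037, centred within about 1 mm, fingers centred between the cheeks. Pushing onto the pins.

>>> apply_moves --series '[{"delta_pos": [-0.001,0.001,-0.01],"yaw": 0,"gripper": 0.55},{"delta_pos": [-0.001,0.001,-0.018],"yaw": 0,"gripper": 0.55},{"delta_pos": [-0.001,0.001,-0.026],"yaw": 0,"gripper": 0.55},{"delta_pos": [-0.001,0.001,-0.034],"yaw": 0,"gripper": 0.55},{"delta_pos": [-0.001,0.001,-0.042],"yaw": 0,"gripper": 0.55},{"delta_pos": [-0.001,0.001,-0.05],"yaw": 0,"gripper": 0.55},{"delta_pos": [-0.001,0.001,-0.055],"yaw": 0,"gripper": 0.55},{"delta_pos": [-0.001,0.001,-0.059],"yaw": 0,"gripper": 0.55},{"delta_pos": [-0.001,0.001,-0.062],"yaw": 0,"gripper": 0.55},{"delta_pos": [-0.001,0.001,-0.062],"yaw": 0,"gripper": 0.55}]'

```text
t: 10.0
ee_pos: [0.6552, -0.0445, 0.0134]
tcp_rot: [0.449, -0.452, -0.541, 0.549]
force: [-18.8, -3.3, 8.1]
gripper_width: 0.047
```

Run:
```python
from h import *
go([fx(-.021,0,.014),fx(-.045,0,.014),fx(-.045,0,.2)],FY+np.pi/2)
```

```text
t 10.0 pos [ 0.6552 -0.0445  0.0134] infix [-0.0229 -0.0001] w 0.047 F [-18.77  -3.34   8.12] head 1.76 tooly [-0.004 -0.01  -1.   ] J7 1.89
yaw units 0.002
[ 0.6571 -0.044   0.014 ] delta [0.0001, -0.0009, -0.0026]
[ 0.6335 -0.0485  0.014 ] delta [0.0002, -0.0007, 0.0294]
[ 0.6335 -0.0485  0.2   ] delta [-0.0022, -0.2487, 0.0308]
```

Stopped with 19 N resistance at TCP x -0.023, which fits flush. Backing off and checking.

>>> apply_moves --series '[{"delta_pos": [0.0,-0.001,0.012],"yaw": 0,"gripper": 0.5},{"delta_pos": [0.0,-0.001,0.03],"yaw": 0,"gripper": 0.5},{"delta_pos": [0.0,-0.005,0.03],"yaw": 0,"gripper": 0.5},{"delta_pos": [-0.001,-0.08,0.03],"yaw": 0,"gripper": 0.5},{"delta_pos": [-0.002,-0.16,0.03],"yaw": 0,"gripper": 0.5},{"delta_pos": [-0.002,-0.248,0.03],"yaw": 0,"gripper": 0.5},{"delta_pos": [-0.002,-0.248,0.03],"yaw": 0,"gripper": 0.5}]'

```text
t: 10.88
ee_pos: [0.6391, -0.0484, 0.2068]
tcp_rot: [0.445, -0.456, -0.545, 0.545]
force: [1.2, -0.2, -0.5]
gripper_width: 0.0427
```

Run:
```python
from h import *
go([fx(-.05,.15,.13),fx(-.05,.15,.08),fx(-.05,.15,.062)],FY+np.pi/2)
f=grab("wrist","w6")
for q in((0,.072,.064),(0,-.072,.064),(-.01,.072,.064),(-.01,-.072,.064),(-.08,.046,.04),(-.08,-.046,.04),(-.006,.095,.034),(-.006,.164,.105),(-.026,.058,.034),(0,.1,.066)): print(q,proj(f,fx(*q),True).round(1))
crop("w6",200,70,440,260,3,"c_w6")
```

```text
t 10.88 pos [ 0.6391 -0.0484  0.2068] infix [-0.0394 -0.001 ] w 0.0427 F [ 1.18 -0.17 -0.51] head 1.76 tooly [ 0.011 -0.01  -1.   ] J7 1.85
yaw units 0.002
[0.6006 0.0979 0.13  ] delta [0.2026, 0.0999, 0.0147]
[0.6006 0.0979 0.08  ] delta [0.2033, 0.1665, 0.0153]
[0.6006 0.0979 0.062 ] delta [0.2036, 0.1905, 0.0156]
(0, 0.072, 0.064) [387. 221.]
(0, -0.072, 0.064) [244.5 220.2]
(-0.01, 0.072, 0.064) [387.8 211.8]
(-0.01, -0.072, 0.064) [243.7 211. ]
(-0.08, 0.046, 0.04) [362.  137.7]
(-0.08, -0.046, 0.04) [270.2 137.4]
(-0.006, 0.095, 0.034) [401.9 205.4]
(-0.006, 0.164, 0.105) [486.3 230.3]
(-0.026, 0.058, 0.034) [370.3 187.7]
(0, 0.1, 0.066) [413.7 221.6]
```

View pics/c_w6.png

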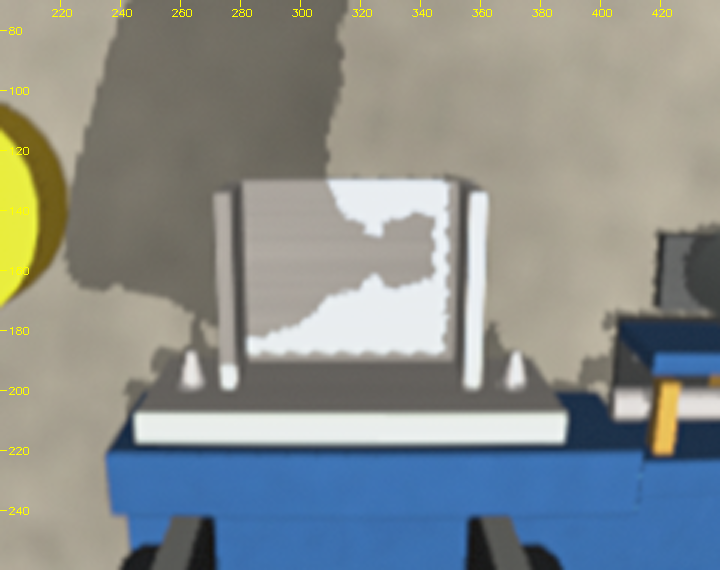

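Run:
```python
from h import *
f=load("w6");im=f["img"]
for x in(0,-.002,-.004): print(x,[proj(f,fx(*q),True).round(1).tolist() for q in((x,0,.064),(x-.01,0,.064),(x-.01,.058,.034),(x-.08,0,.004))])
print("wall",proj(f,fx(0,0,.066),True),proj(f,fx(0,.058,.064),True))
for c in(260,316,370): print(c,im[200:226,c].tolist()[::1] if c==316 else im[204:224,c,2].tolist())
```

```text
0 [[315.7, 221.1], [315.7, 211.7], [369.4, 201.8], [316.2, 133.0]]
-0.002 [[315.7, 219.2], [315.7, 209.8], [369.5, 200.1], [316.2, 131.2]]
-0.004 [[315.7, 217.3], [315.7, 207.9], [369.6, 198.3], [316.2, 129.5]]
wall [315.64994545 221.86166637] [373.45202555 221.11772415]
260 [92, 92, 107, 157, 218, 232, 234, 234, 235, 235, 236, 234, 223, 173, 104, 78, 108, 143, 166, 176]
316 [[98, 96, 91], [99, 96, 92], [100, 96, 93], [100, 97, 92], [100, 97, 93], [99, 96, 93], [110, 108, 103], [154, 157, 149], [214, 222, 210], [231, 236, 231], [233, 238, 234], [233, 237, 235], [233, 237, 236], [233, 237, 236], [233, 238, 237], [233, 237, 236], [224, 230, 228], [177, 187, 187], [108, 117, 124], [50, 64, 83], [33, 62, 96], [46, 85, 133], [56, 104, 163], [61, 114, 178], [62, 116, 181], [62, 116, 180]]
370 [91, 91, 107, 152, 210, 230, 234, 235, 235, 236, 237, 238, 229, 178, 103, 76, 108, 144, 168, 179]
```

Flange front edge at row 217.6, wall edge at 220.7, so a gap of about 2 mm. That's within tolerance, but I'll press again more firmly.

Run:
```python
from h import *
go([fx(-.043,0,.1),fx(-.043,0,.014),fx(-.021,0,.014),fx(-.009,0,.014)],FY+np.pi/2)
```

```text
t 10.93 pos [ 0.6372 -0.0481  0.2039] infix [-0.0413 -0.0003] w 0.0426 F [-0.23 -0.59  0.39] head 1.76 tooly [ 0.005 -0.01  -1.   ] J7 1.85
yaw units 0.003
[ 0.6355 -0.0481  0.1   ] delta [0.0019, 0.1385, 0.0028]
[ 0.6355 -0.0481  0.014 ] delta [0.0032, 0.2532, 0.0032]
[ 0.6571 -0.044   0.014 ] delta [0.0031, 0.2533, -0.0261]
[ 0.6689 -0.0418  0.014 ] delta [0.0031, 0.2533, -0.0421]
```

>>> apply_moves --series '[{"delta_pos": [0.001,0.07,0.002],"yaw": 0.003,"gripper": 0.5},{"delta_pos": [0.002,0.14,0.003],"yaw": 0.003,"gripper": 0.5},{"delta_pos": [0.003,0.2,0.003],"yaw": 0.003,"gripper": 0.5},{"delta_pos": [0.003,0.253,0.003],"yaw": 0.003,"gripper": 0.5},{"delta_pos": [0.003,0.253,0.003],"yaw": 0.003,"gripper": 0.5},{"delta_pos": [0.003,0.253,-0.012],"yaw": 0.003,"gripper": 0.5},{"delta_pos": [0.003,0.253,-0.024],"yaw": 0.003,"gripper": 0.5},{"delta_pos": [0.003,0.253,-0.032],"yaw": 0.003,"gripper": 0.5},{"delta_pos": [0.003,0.253,-0.038],"yaw": 0.003,"gripper": 0.5},{"delta_pos": [0.003,0.253,-0.042],"yaw": 0.003,"gripper": 0.5},{"delta_pos": [0.003,0.253,-0.042],"yaw": 0.003,"gripper": 0.5},{"delta_pos": [0.003,0.253,-0.042],"yaw": 0.003,"gripper": 0.5}]'

```text
t: 12.42
ee_pos: [0.6546, -0.0468, 0.0119]
tcp_rot: [0.454, -0.447, -0.535, 0.554]
force: [-27.0, -5.7, 9.7]
gripper_width: 0.0427
```

Run:
```python
from h import *
go([fx(-.043,0,.014),fx(-.043,0,.2)],FY+np.pi/2)
```

```text
t 12.43 pos [ 0.6546 -0.0468  0.0119] infix [-0.024  -0.0023] w 0.0427 F [-27.03  -5.68   9.69] head 1.759 tooly [-0.025 -0.014 -1.   ] J7 1.88
yaw units 0.001
[ 0.6355 -0.0481  0.014 ] delta [0.003, -0.0021, 0.0254]
[ 0.6355 -0.0481  0.2   ] delta [0.0007, -0.25, 0.0321]
```

>>> apply_moves --series '[{"delta_pos": [0.001,-0.001,0.012],"yaw": 0,"gripper": 0.5},{"delta_pos": [0.003,-0.002,0.025],"yaw": 0,"gripper": 0.5},{"delta_pos": [0.003,-0.004,0.027],"yaw": 0,"gripper": 0.5},{"delta_pos": [0.003,-0.08,0.029],"yaw": 0,"gripper": 0.5},{"delta_pos": [0.002,-0.16,0.03],"yaw": 0,"gripper": 0.5},{"delta_pos": [0.001,-0.25,0.032],"yaw": 0,"gripper": 0.5},{"delta_pos": [0.001,-0.25,0.032],"yaw": 0,"gripper": 0.5}]'

```text
t: 13.3
ee_pos: [0.6405, -0.0479, 0.2074]
tcp_rot: [0.45, -0.451, -0.539, 0.551]
force: [-0.3, 0.6, -0.3]
gripper_width: 0.0423
```

Run:
```python
from h import *
go([fx(-.05,.15,.13),fx(-.05,.15,.08),fx(-.05,.15,.062)],FY+np.pi/2)
f=grab("wrist","w7");im=f["img"]
for x in(0,-.002): print(x,[proj(f,fx(*q),True).round(1).tolist() for q in((x,.05,.064),(x-.01,.05,.064),(x,-.05,.064))])
print("wall",proj(f,fx(0,0,.066),True))
for c in(270,316,362): print(c,im[200:226,c,0].tolist())
t=grab("side","s7");crop("s7",215,185,345,320,4,"c7")
for q in((0,.072,.064),(-.01,.072,.064),(-.004,.072,.064)): print(q,proj(t,fx(*q)).round(1))
```

```text
t 13.3 pos [ 0.6405 -0.0479  0.2074] infix [-0.038  -0.0007] w 0.0423 F [-0.29  0.56 -0.31] head 1.759 tooly [-0.01  -0.014 -1.   ] J7 1.85
yaw units 0.001
[0.6006 0.0979 0.13  ] delta [0.2021, 0.101, 0.0146]
[0.6006 0.0979 0.08  ] delta [0.2029, 0.1676, 0.0137]
[0.6006 0.0979 0.062 ] delta [0.2032, 0.1916, 0.0134]
0 [[365.3, 222.8], [365.9, 213.4], [265.5, 222.3]]
-0.002 [[365.4, 220.9], [366.0, 211.5], [265.4, 220.4]]
wall [315.35887209 223.4853383 ]
270 [97, 97, 98, 99, 100, 99, 99, 98, 121, 178, 224, 234, 234, 233, 233, 233, 234, 233, 215, 148, 79, 36, 37, 53, 59, 62]
316 [97, 97, 98, 98, 99, 100, 99, 98, 116, 166, 219, 234, 234, 233, 233, 233, 234, 235, 223, 164, 90, 37, 35, 49, 58, 60]
362 [98, 97, 98, 98, 99, 100, 99, 97, 118, 172, 221, 234, 234, 233, 233, 233, 234, 234, 226, 166, 94, 42, 39, 52, 61, 62]
(0, 0.072, 0.064) [264.6 246.7]
(-0.01, 0.072, 0.064) [269.2 246.8]
(-0.004, 0.072, 0.064) [266.4 246.8]
```

View pics/c7.png

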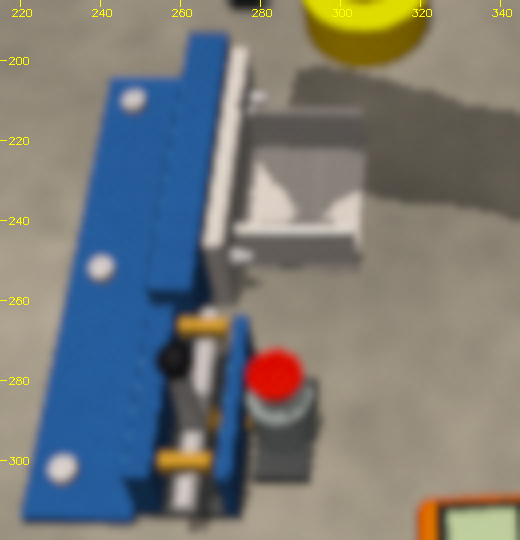

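The side view shows the flange tight along the wall (corner about (265,246), predicted 264.6,246.7 when seated), with both pin tips through and the striker cocked. Next, press the pad with closed fingers.

>>> apply_moves --series '[{"delta_pos": [0.08,0.01,0.006],"yaw": 0,"gripper": 0},{"delta_pos": [0.16,0.03,0.012],"yaw": 0,"gripper": 0},{"delta_pos": [0.202,0.06,0.019],"yaw": 0,"gripper": 0},{"delta_pos": [0.202,0.101,0.019],"yaw": 0,"gripper": 0},{"delta_pos": [0.202,0.101,0.019],"yaw": 0,"gripper": 0},{"delta_pos": [0.202,0.101,0.019],"yaw": 0,"gripper": 0}]'

```text
t: 14.15
ee_pos: [0.5936, 0.0971, 0.1252]
tcp_rot: [0.453, -0.449, -0.536, 0.553]
force: [-0.6, 0.8, 0.2]
gripper_width: -0.0002
```

Run:
```python
from h import *
go([fx(-.053,.15,.075),fx(-.053,.15,.058),fx(-.053,.15,.056)],FY+np.pi/2)
```

```text
t 14.15 pos [0.5936 0.0971 0.1252] infix [-0.057   0.1504] w -0.0002 F [-0.6   0.82  0.17] head 1.758 tooly [-0.02  -0.014 -1.   ] J7 1.6
yaw units -0.0
[0.5977 0.0974 0.075 ] delta [0.0001, 0.0668, -0.0069]
[0.5977 0.0974 0.058 ] delta [0.0003, 0.0894, -0.0074]
[0.5977 0.0974 0.056 ] delta [0.0004, 0.0921, -0.0074]
```

>>> apply_moves --series '[{"delta_pos": [0.0,0.04,-0.006],"yaw": 0,"gripper": 0},{"delta_pos": [0.0,0.067,-0.007],"yaw": 0,"gripper": 0},{"delta_pos": [0.0,0.08,-0.007],"yaw": 0,"gripper": 0},{"delta_pos": [0.0,0.087,-0.007],"yaw": 0,"gripper": 0},{"delta_pos": [0.0,0.092,-0.007],"yaw": 0,"gripper": 0},{"delta_pos": [0.0,0.092,-0.007],"yaw": 0,"gripper": 0}]'

```text
t: 14.9
ee_pos: [0.598, 0.0966, 0.058]
tcp_rot: [0.453, -0.449, -0.536, 0.552]
force: [-3.7, -0.7, 9.4]
gripper_width: -0.0001
```

Run:
```python
from h import *
go([fx(-.053,.15,.055),fx(-.053,.15,.2),fx(-.15,.1,.25)],FY+np.pi/2)
```

```text
t 14.9 pos [0.598  0.0966 0.058 ] infix [-0.0528  0.1492] w -0.0001 F [-3.73 -0.75  9.44] head 1.758 tooly [-0.019 -0.014 -1.   ] J7 1.62
yaw units -0.001
[0.5977 0.0974 0.055 ] delta [0.0011, 0.0039, 0.0002]
[0.5977 0.0974 0.2   ] delta [-0.0009, -0.1893, 0.0043]
[0.5117 0.0302 0.25  ] delta [-0.0683, -0.2526, 0.135]
```

>>> apply_moves --series '[{"delta_pos": [0.0,-0.06,0.001],"yaw": 0,"gripper": 0},{"delta_pos": [0.0,-0.12,0.003],"yaw": 0,"gripper": 0},{"delta_pos": [-0.001,-0.19,0.004],"yaw": 0,"gripper": 0},{"delta_pos": [-0.03,-0.23,0.06],"yaw": 0,"gripper": 0},{"delta_pos": [-0.068,-0.25,0.135],"yaw": 0,"gripper": 0},{"delta_pos": [-0.068,-0.25,0.135],"yaw": 0,"gripper": 0},{"delta_pos": [-0.068,-0.25,0.135],"yaw": 0,"gripper": 0}]'

```text
t: 15.78
ee_pos: [0.5121, 0.0307, 0.2487]
tcp_rot: [0.453, -0.45, -0.537, 0.552]
force: [0.6, 0.0, 0.3]
gripper_width: 0.0
```

Run:
```python
from h import *
go([],FY+np.pi/2)
s=grab("side","s8")
for d in(0,.005,.029):print(d,proj(s,fx(-.006,.135+d,.105)).round(1))
for n in("s7","s8"):
    im=load(n)["img"];g=im[255:285,250:275].max(2);m=(g<45).astype(np.uint8);k,l,st,c=cv2.connectedComponentsWithStats(m);i=1+st[1:,4].argmax();print(n,"knob",c[i]+[250,255],st[i])
    k,l,st,c=cv2.connectedComponentsWithStats(red(im));i=1+st[1:,4].argmax();print("pad",c[i],st[i])
d=cv2.absdiff(load("s7")["img"],load("s8")["img"]).max(2);print("flange diff",d[195:245,262:282].mean())
crop("s8",215,185,345,320,4,"c8")
```

```text
t 15.78 pos [0.5121 0.0307 0.2487] infix [-0.1495  0.1005] w 0.0 F [0.58 0.03 0.26] head 1.757 tooly [-0.016 -0.013 -1.   ] J7 1.64
yaw units -0.002
0 [260.9 261.9]
0.005 [260.5 264.1]
0.029 [258.9 274.8]
s7 knob [258.48148148 274.38888889] [ 5 14  7 11 54]
pad [283.19259259 278.40740741] [277 273  14  12 135]
s8 knob [259.9245283  263.52830189] [ 7  5  7  9 53]
pad [283.14179104 278.41044776] [277 273  14  12 134]
flange diff 5.668
```

Run:
```python
from h import *
for y in(205,230,242):
  for n in("s7","s8"): print(y,n,load(n)["img"][y,258:284,0].tolist())
r.sign_off()
```

```text
205 s7 [60, 56, 47, 40, 36, 37, 37, 39, 37, 37, 37, 38, 68, 137, 196, 219, 216, 189, 136, 102, 116, 137, 143, 143, 143, 143]
205 s8 [61, 56, 48, 40, 38, 39, 38, 39, 39, 38, 39, 39, 71, 140, 200, 221, 219, 192, 139, 101, 114, 137, 145, 146, 146, 145]
230 s7 [37, 38, 39, 39, 37, 37, 38, 37, 56, 113, 177, 212, 219, 206, 169, 115, 81, 76, 91, 121, 166, 204, 219, 217, 202, 176]
230 s8 [38, 40, 39, 39, 38, 38, 38, 38, 57, 116, 180, 216, 221, 210, 172, 118, 82, 79, 92, 124, 168, 209, 222, 224, 223, 223]
242 s7 [38, 38, 37, 39, 37, 36, 44, 87, 153, 203, 220, 216, 188, 134, 102, 131, 169, 190, 198, 202, 204, 204, 202, 202, 202, 203]
242 s8 [38, 39, 38, 39, 39, 38, 46, 89, 156, 207, 222, 219, 191, 136, 104, 131, 167, 182, 187, 190, 194, 199, 204, 208, 208, 209]
the job is handed in; nothing more can be done
```

The job is done and handed in, at about 16 s of the 69 s allowed; hand-in gave no verdict.

- **Striker drawn:** I pushed the post back with the open fingers. After I let go, the wrist view showed the knob and nose at the cocked position, about 0.029 m.
- **Bracket seated:** I slid it along the bench with the fingers between its cheeks and turned it about 0.5 rad to square it with the wall. It went onto both pins, and I pressed it home twice.
- **Striker fired:** I pressed the red pad down to its stop (9 N) with the fingers closed, then backed the arm clear.

**Last checks:**
- The knob sits at a striker draw of about 0.005 m.
- The pad is back up at its original pixel position.
- The flange edges in the side view did not move when the striker hit.
- The measured tool force is near zero.

**Disagreement:** one wrist-camera reading suggested a gap of about 2 mm between flange and wall, which is still within the 4 mm allowed. The second push, at 27 N, moved the bracket no further, and the side view puts it flush.

I could not view the last side picture because the 12-picture limit was reached, so the final state was checked from pixel measurements only.

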